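# Close up the relay module and hold the inspection mirror on its status window

## Task

Slide the loose relay module along its rail until it butts flush against the row of modules, still seated on the rail. Then turn the spring-loaded mirror by the thumb-piece on its top until the bench camera sees the loose module's round status window in the middle of the mirror, and finish while holding the mirror at that angle: it springs back if let go. Leave the screwdriver, the side cutters and the carton where they lie.

Things in the scene. Friction and masses are not known exactly. Their poses are not given: they have to be found in the camera images.
- test_plate: fixed aluminium plate, 260 (x) x 380 (y) x 10 mm, carrying rail, mirror and camera. Origin: centre of its underside, on the bench. Own x points away from the robot, y left along the rail, z up; turned up to 0.2 rad. Rail: 35 mm steel top-hat, 350 mm long, centre line at plate x = -55 mm, top 17.5 mm above the bench
- module_row: fixed row of two modules (36 and 18 mm wide) and a black end clamp on the rail, left of the loose module and of the same profile. Origin: in its flat right-hand end face (which the loose module must meet), over the rail's centre line, at the modules' underside, 11.5 mm above the bench. Axes as the plate's; the row runs from there to +y. Clamped 18 to 98 mm left of the plate's centre
- loose_module: loose grey relay module, 110 to 230 g, astride the rail (1 mm play, slides easily), 20 to 60 mm right of the row. Origin: centre of its underside, 11.5 mm above the bench; axes as the plate's. Body 90 (x) x 36 (y), shoulders 50 mm up; on its middle a nose 45 (x) x 36 (y), top 75 mm up, to be taken from above across the 45 mm. Flush: origin 18 mm right of the row's
- status_window (a point): centre of the round white status window (15 mm with its black bezel) on the far end face of the loose module, 46 mm beyond and 36.5 mm above the module's origin, 48 mm above the bench; moves with the module. The row's modules have such windows too; only the loose module's counts
- camera_lens (a point): front glass of the bench camera's lens, 48 mm above the bench, at plate x = 75, y = -107.5 mm; it looks along the plate's +y straight at the middle of the mirror, 147.5 mm away. The camera's grey housing (40 x 46 x 40 mm, top 70 mm above the bench) is behind it
- mirror: the turning mirror with its dark backing and thumb-piece, one piece of 95 g on a vertical spindle, bedded in a round foot on the plate. Origin: on the turning axis at the height of the bench; own -x is the outward normal of the reflecting face, y its width, z up
- mirror_axis (a point): middle of the mirror's reflecting face, 48 mm above the bench, at plate x = 75, y = 40 mm, on the mirror's vertical turning axis, so it stays put. Mirror 58 mm wide, 48 high, in a backing 64 wide. The camera sees the window in mid-mirror when the face's normal halves, in plan, the angle between the directions from here to lens and to window
- mirror_turn (a joint): turn of the mirror, rad. 0: at rest on its stop, parallel to the rail, face towards the rail (plate -x). Grows counter-clockwise from above, face turning to the camera, up to 1.45. At value a the face's normal is plate (-cos a, -sin a). A spring pulls it back to 0: 0.03 N m at 0, plus 0.05 N m per rad. The angle wanted is 0.56 to 1.01, depending on where the row stands
- thumb_piece (a point): black upright thumb-piece on top of the mirror, on its axis, turning with it: 36 mm long in line with the mirror's width (own y; the plate's y at joint 0), 10 mm thick (own x), 26 mm high. Point: centre of its underside, 85 mm above the bench (top 111 mm; the mirror's backing ends at 75 mm). Take it from above across the 10 mm
- screwdriver: yellow-handled screwdriver, 163 mm long, lying on the bench left of the plate; leave alone
- side_cutters: red-handled side cutters, 139 x 60 mm, lying on the bench right of the plate; leave alone
- carton: small brown carton, 55 x 76 x 40 mm, on the bench left of the plate; leave alone
Not all that is in view belongs to the job. Leave any purple look-alike of the loose_module alone.

How it is judged (in metres and radians):
On the way:
1. the loose module stands flush against the row, at rest, seated on the rail (y of loose_module in the frame of module_row between -0.0195 and -0.0155 m and z of loose_module in the frame of module_row between -0.003 and 0.003 m and x of loose_module in the frame of module_row between -0.004 and 0.004 m and angle between the y axis of loose_module and the y axis of module_row, either way round below 0.06 rad and angle between loose_module's own z axis and vertical below 0.05 rad and linear speed of loose_module below 0.01 m/s and value of joint mirror_turn below 0.3 rad), for 0.3 s.
At the end, for the whole second after the job is handed in: The loose module is butted against the row (gap under 1.5 mm), square and seated on the rail, at rest; the fingers hold the mirror by its thumb-piece (over 1 N) and keep it still, turned so that its normal halves the angle between lens and status window to within about 0.1 rad (5.7 degrees) (y of loose_module in the frame of module_row between -0.0195 and -0.0155 m and z of loose_module in the frame of module_row between -0.003 and 0.003 m and x of loose_module in the frame of module_row between -0.004 and 0.004 m and angle between the y axis of loose_module and the y axis of module_row, either way round below 0.06 rad and angle between loose_module's own z axis and vertical below 0.05 rad and linear speed of loose_module below 0.01 m/s and contact force between the fingers and mirror above 1 N and velocity of joint mirror_turn between -0.1 and 0.1 rad/s and ((y of status_window in the frame of test_plate between -0.0065 and 0.0025 m and value of joint mirror_turn between 0.917 and 1.117 rad) or (y of status_window in the frame of test_plate between 0.0015 and 0.0105 m and value of joint mirror_turn between 0.878 and 1.078 rad) or (y of status_window in the frame of test_plate between 0.0095 and 0.0185 m and value of joint mirror_turn between 0.835 and 1.035 rad) or (y of status_window in the frame of test_plate between 0.0175 and 0.0265 m and value of joint mirror_turn between 0.791 and 0.991 rad) or (y of status_window in the frame of test_plate between 0.0255 and 0.0345 m and value of joint mirror_turn between 0.745 and 0.945 rad) or (y of status_window in the frame of test_plate between 0.0335 and 0.0425 m and value of joint mirror_turn between 0.697 and 0.897 rad) or (y of status_window in the frame of test_plate between 0.0415 and 0.0505 m and value of joint mirror_turn between 0.65 and 0.85 rad) or (y of status_window in the frame of test_plate between 0.0495 and 0.0585 m and value of joint mirror_turn between 0.603 and 0.803 rad) or (y of status_window in the frame of test_plate between 0.0575 and 0.0665 m and value of joint mirror_turn between 0.557 and 0.757 rad) or (y of status_window in the frame of test_plate between 0.0655 and 0.0745 m and value of joint mirror_turn between 0.514 and 0.714 rad) or (y of status_window in the frame of test_plate between 0.0735 and 0.0825 m and value of joint mirror_turn between 0.473 and 0.673 rad) or (y of status_window in the frame of test_plate between 0.0815 and 0.0905 m and value of joint mirror_turn between 0.435 and 0.635 rad))); the arm keeps its last pose, push and grip.
It fails at once if a thing that should be left alone is disturbed: screwdriver moved over 20 mm (distance of screwdriver from where it was at the start of the episode above 0.02 m).
It fails at once if a thing that should be left alone is disturbed: side cutters moved over 20 mm (distance of side_cutters from where it was at the start of the episode above 0.02 m).
It fails at once if a thing that should be left alone is disturbed: small carton moved over 20 mm (distance of carton from where it was at the start of the episode above 0.02 m).
It also fails if it takes over 42 s, if anything falls off the work surface, if the arm or the gripper's body presses on something with over 40 N, if the wrist force passes 120 N, or if a joint passes its speed limit or range.

## Robot

A 7-joint arm with a two-finger parallel gripper is mounted at the origin on a cart in front of the work surface, level with it; the furniture and walls round the work are solid. World frame = base frame: x ahead of the robot, y to its left, z up, the work surface at z = 0. Lengths are in m, angles in degrees, forces in N, time in s.
With the tool pointing down it reaches from about 0.35 to 0.9 m from the base axis. Payload 8.1 kg.
Tool frame: the origin (TCP) lies midway between the tips of the shut fingers; the grasp point (between the pads) lies 19 mm behind it (manip.tcp_to_grasp is the distance from the TCP to the grasp point, in m); z points along the fingers, y is the line along which they close (so a half turn about z gives the same grasp; the last joint's range is limited). The gripper opens to 85 mm and grips with 20 to 120 N. Pads are 22 mm wide; open, the fingers measure 114 mm over their backs; the gripper's body (76 mm by 85 mm) begins 54 mm behind the grasp point. The pads swing forward as they close: fully open they stand 13 mm farther back than shut.
Start: joints at [-71.769, 24.895, 1.432, 90.138, -0.665, 64.973, -4.303], TCP at [0.255, 0.57, 0.231] pointing down, gripper open.
Joint ranges: [-149.89, 149.89], [-25.12, 119.58], [-72.63, 75.52], [4.76, 147.25], [-75.54, 255.54], [6.69, 114.76], [-157.13, 157.13]. Speed limits (degrees/s): [127.2, 127.2, 172.46, 172.46, 180, 180, 180].

## Interface

Orientations are given as [roll, pitch, yaw] about the fixed x, y, z axes, in that order (R = Rz(yaw) Ry(pitch) Rx(roll)).
In Python, from cell import manip gives the robot as it stands. The module is installed in compiled form; this text tells all that it offers. Calls block until the motion is done:
- manip.goto(position, orientation): joint-space move of the TCP to a pose.
- manip.move_straight(position, frame=None, velocity=0.15, contact_N=None): straight line of the TCP; frame=None keeps the orientation; velocity is the mean speed in m/s. With contact_N (N) it stops when the force on the tool has changed by that much, and returns True; else False.
- manip.movej(angles): joint-space move.
- manip.grip(opening, f_grip=None): opening from 0.0 (shut) to 1.0 (fully open); f_grip is the grip in N (None keeps the last); returns when the fingers have stopped.
- manip.hold(seconds).
- manip.inverse_kinematics(position, orientation): joint angles nearest the present ones, or None.
- manip.get_state(): the state.
- manip.capture(name): name is "scene" or "side" or "wrist"; returns a dict with "color" (480x640x3 uint8, red, green, blue), "mtx" (3x3 intrinsics, pixels), "rvec" (rotation vector, rad) and "tvec" (3), from world to camera coordinates, as OpenCV has them; the wrist camera has in their place "mount" (4x4, takes a point from camera to tool coordinates, whose origin is the TCP and whose axes are the flange's). Camera axes: x right, y down, z forward; pixel columns grow to the right and rows downward; lengths in m; the calibration is good to about 2 mm. A picture is of the moment at which its call begins: read the wrist's pose just before it. There is no depth.
A pose or a line that the arm cannot do raises manip.MotionError and nothing moves.
- manip.job_done(): hands the job in; it is judged then, once.
The state is a dict: "time": time; "qpos": joint angles; "qd": joint speeds; "joint_efforts": joint torques, N m; "eef_pos": TCP position; "tcp_rot": TCP orientation; "contact_force": force on the tool from outside, world axes, zero at the start; "ft_torque": the same for the moment, N m; "finger_gap": opening from 0.0 (shut) to 1.0 (fully open); "grasp_force": force on a finger pad.
Only numpy, scipy, OpenCV 4.12 (cv2) and the standard library are available. Lean on these libraries where they do the work, as an engineer would, in place of code of your own. Each camera call takes 0.05 s, during which the arm holds its last target. There are 200 camera calls.

## Working session

There is one attempt and no reset: what is moved stays moved. The work goes in short steps, each a Python script; the robot and the scene stay as the last script left them, time stands still between calls to the robot, and variables do not carry over. Pictures are saved under pics/ and viewed, at most 10 in all, crops included, and the job is handed in when it is done.

```bash
mkdir -p pics
python3 - <<'E'
from cell import manip
import cv2,numpy as np
for n in ("scene","side"):
    c=manip.capture(n); cv2.imwrite(f"pics/{n}0.png",c["color"][:,:,::-1])
    R=cv2.Rodrigues(np.array(c["rvec"]))[0]; print(n,-R.T@np.array(c["tvec"]).ravel(),R[2])
s=manip.get_state(); print(s["time"],s["tcp_rot"],s["finger_gap"])
E
```

```text
scene [-0.04651581 -0.6971141   0.55959721] [ 0.56630155  0.71512741 -0.40975034]
side [ 0.53174472 -1.05084485  0.85551837] [ 0.07676181  0.82838257 -0.55487831]
0.1 [-1.79921865e+02  7.26233380e-03  1.55886893e+02] 0.9997359736614821
```

View pics/scene0.png

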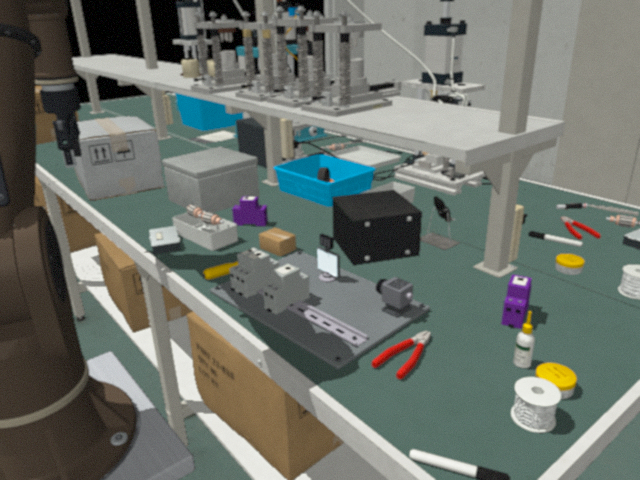

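View pics/side0.png

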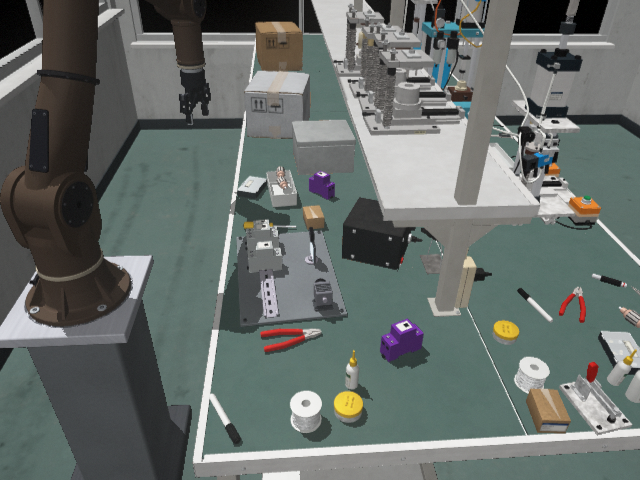

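The scene view shows the plate with near-right corner (337,362), far-right (429,310), near-left about (215,290). In the side view the corners are at (240,325), (347,318), (334,233) and (238,236). The loose module is next to the row, the camera is far right, and the mirror is at (313,245).

```bash
cat > h.py <<'E'
from cell import manip
import cv2,numpy as np
from scipy.spatial.transform import Rotation as Ro
def ray(c,px,z,T=None):
    K=np.array(c["mtx"]); d=np.linalg.inv(K)@np.array([px[0],px[1],1.])
    if T is None:
        R=cv2.Rodrigues(np.array(c["rvec"]))[0]; o=-R.T@np.array(c["tvec"]).ravel(); d=R.T@d
    else: o=T[:3,3]; d=T[:3,:3]@d
    return o+d*(z-o[2])/d[2]
def wrist(name):
    s=manip.get_state(); c=manip.capture("wrist")
    W=np.eye(4); W[:3,:3]=Ro.from_euler("xyz",s["tcp_rot"],degrees=True).as_matrix(); W[:3,3]=s["eef_pos"]
    T=W@np.array(c["mount"]); cv2.imwrite(f"pics/{name}.png",c["color"][:,:,::-1])
    np.savez(f"{name}.npz",T=T,mtx=c["mtx"]); return c,T
def load(name):
    d=np.load(f"{name}.npz"); return dict(mtx=d["mtx"]),d["T"]
E
python3 - <<'E'
from h import *
c=manip.capture("scene")
for p in [(337,362),(429,310),(215,290)]: print("scene",ray(c,p,.01).round(3))
c=manip.capture("side")
for p in [(240,325),(347,318),(334,233),(238,236)]: print("side",ray(c,p,.01).round(3))
for p in [(270,242)]: print("mod",ray(c,p,.086).round(3))
for p in [(386,216),(534,211)]: print("shelf",[ray(c,p,z).round(2) for z in (.2,.3,.4)])
c=manip.capture("wrist"); print(np.array(c["mount"]).round(3), np.array(c["mtx"])[0])
E
```

```text
scene [ 0.423 -0.143  0.01 ]
scene [ 0.663 -0.137  0.01 ]
scene [0.39  0.213 0.01 ]
side [ 0.419 -0.155  0.01 ]
side [ 0.675 -0.147  0.01 ]
side [0.679 0.228 0.01 ]
side [0.391 0.227 0.01 ]
mod [0.49  0.078 0.086]
shelf [array([0.78, 0.01, 0.2 ]), array([ 0.74, -0.15,  0.3 ]), array([ 0.71, -0.31,  0.4 ])]
shelf [array([1.17, 0.02, 0.2 ]), array([ 1.07, -0.15,  0.3 ]), array([ 0.97, -0.31,  0.4 ])]
[[-0.    -0.954 -0.299  0.076]
 [ 1.    -0.     0.001 -0.   ]
 [-0.001 -0.299  0.954 -0.143]
 [ 0.     0.     0.     1.   ]] [358.77567159   0.         322.71111514]
```

Run:
```python
from h import *
p=[0.50,0.05,0.32]
for y in (-90,90,180): 
    q=manip.inverse_kinematics(p,[180,0,y]); print(y,None if q is None else np.round(q,1))
for y in (-90,-40,90,140):
    q=manip.inverse_kinematics([.61,.08,.11],[180,0,y]); print(y,None if q is None else np.round(q,1))
manip.move_straight([.255,.5,.36],velocity=.25)
manip.goto(p,[180,0,-90])
c,T=wrist("w1"); s=manip.get_state(); print(s["time"],np.round(s["eef_pos"],3),np.round(s["qpos"],1))
```

```text
-90 [ 34.9  19.4 -60.8  95.5  17.4  75.5 151. ]
90 [-42.3   9.7  36.5 101.   -6.1  71.2  -4.3]
180 [-30.5   9.3  22.2 100.2  -3.7  71.2  82.6]
-90 [ 24.8  45.5 -61.3  95.9  43.4  65.6 131.5]
-40 [-51.   46.8  65.7 102.5 -47.8  63.8 -98.5]
90 [-33.5  33.4  31.4 101.2 -21.5  51.5   7.4]
140 [-26.9  31.8  21.3 100.6 -14.4  50.3  50.7]
3.3083 [0.5   0.051 0.32 ] [ 34.8  19.4 -60.8  95.5  17.4  75.5 151. ]
```

View pics/w1.png

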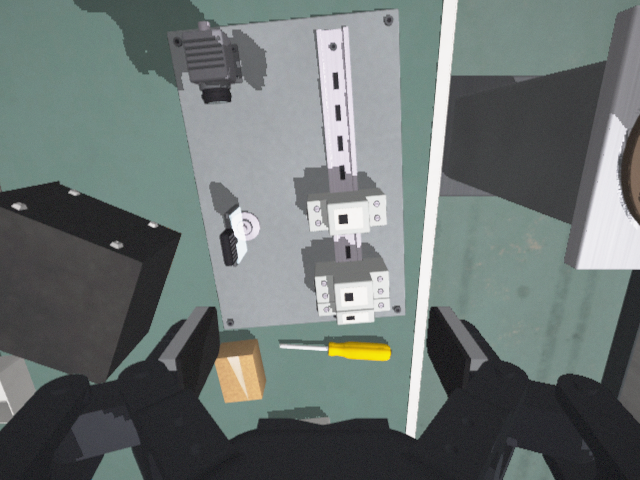

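The wrist view clearly shows the plate corners at (398,10), (169,32), (219,328) and (405,316). The loose module's nose top runs from about (329,199) to (367,233). The row's nose edge is at about row 280, and the mirror's thumb-piece is at about (231,243).

Run:
```python
from h import *
c,T=load("w1")
W=np.array([ray(c,p,.01,T)[:2] for p in [(398,10),(169,32),(219,328),(405,316)]])
P=np.array([(-.13,-.19),(.13,-.19),(.13,.19),(-.13,.19)])
A=P-P.mean(0);B=W-W.mean(0)
th=np.arctan2((A[:,0]*B[:,1]-A[:,1]*B[:,0]).sum(),(A*B).sum()); R=np.array([[np.cos(th),-np.sin(th)],[np.sin(th),np.cos(th)]])
t=W.mean(0); print("plate",t,th,np.degrees(th)); print((W-(P@R.T+t)).round(4))
pl=lambda p,z: (R.T@(ray(c,p,z,T)[:2]-t)).round(4)
for n,p,z in [("nose",(329,199),.0865),("nose",(367,199),.0865),("nose",(367,234),.0865),("nose",(329,234),.0865),("row",(335,281),.0865),("row",(372,281),.0865),("thumb",(229,230),.111),("thumb",(233,265),.111)]: print(n,pl(p,z))
np.savez("plate.npz",R=R,t=t,th=th)
im=cv2.imread("pics/w1.png"); cv2.imwrite("pics/w1c.png",cv2.resize(im[160:340,200:420],None,fx=3.3,fy=3.3,interpolation=cv2.INTER_CUBIC))
```

```text
plate [0.53034144 0.04781925] 0.0770628617555019 4.415376735790381
[[ 0.0021  0.0007]
 [-0.0026  0.0022]
 [ 0.003  -0.0017]
 [-0.0025 -0.0012]]
nose [-0.0371 -0.0003]
nose [-0.0772  0.0028]
nose [-0.0757  0.0414]
nose [-0.0343  0.0382]
row [-0.0372  0.0943]
row [-0.0792  0.0975]
thumb [0.0667 0.0191]
thumb [0.0684 0.0572]
```

View pics/w1c.png

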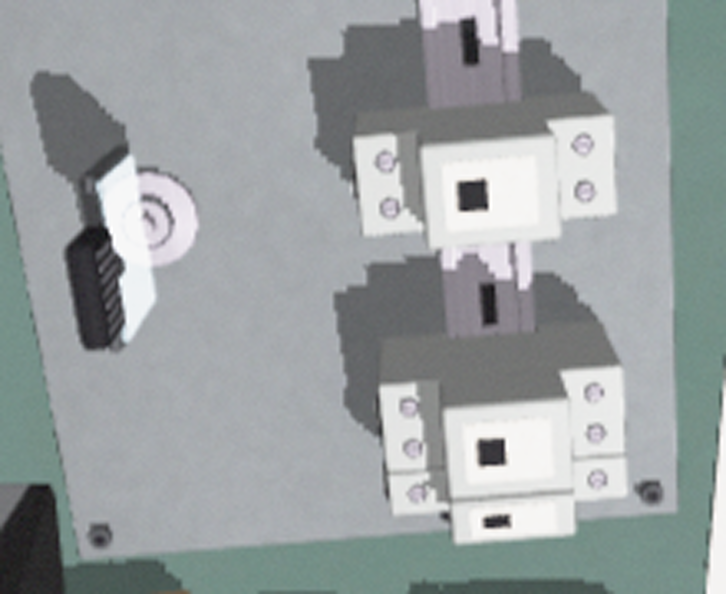

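```bash
cat >> h.py <<'E'
def plate():
    d=np.load("plate.npz"); return d["R"],d["t"],float(d["th"])
def pw(x,y,z):
    R,t,_=plate(); return [*(R@np.array([x,y])+t),z]
def topl(p): R,t,_=plate(); return R.T@(np.array(p)[:2]-t)
E
python3 - <<'E'
from h import *
c,T=load("w1")
for p in [(421,142),(555,136),(560,238),(428,247),(443,407),(570,398)]:
    print(topl(ray(c,(p[0]/3.3+200,p[1]/3.3+160),.0865,T)).round(4))
th=np.degrees(plate()[2])
manip.goto(pw(-.055,.03,.27),[180,0,90+th])
print(manip.get_state()["time"])
manip.move_straight(pw(-.055,.03,.2),velocity=.2)
wrist("w2"); s=manip.get_state(); print(s["time"],s["qpos"])
E
```

```text
[-0.0353  0.0039]
[-0.0784  0.0052]
[-0.0787  0.0395]
[-0.035   0.0392]
[-0.0361  0.0971]
[-0.08   0.097]
5.7917
6.3417 [  7.82457306  15.77298417 -28.09585803 110.40685751   8.89989631
  55.84332723 -19.95324575]
```

View pics/w2.png

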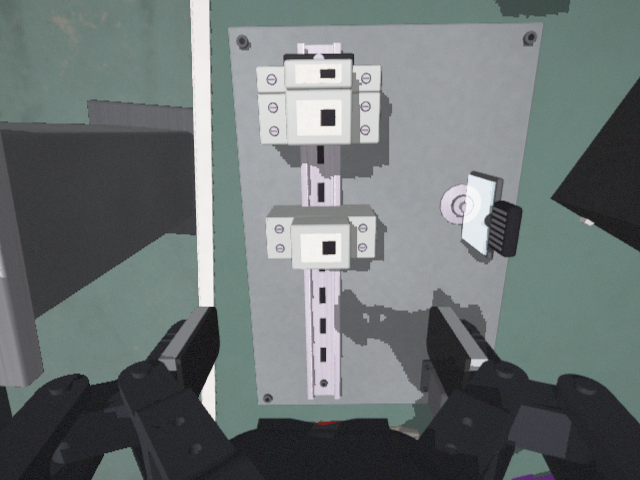

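Wrist view: loose nose top corners are (291,222), (350,222), (351,269) and (294,269). The row's near nose edge is at row 143, and the rail runs from (321,45) to (324,398). The thumb-piece top is at about (505,228).

Run:
```python
from h import *
c,T=load("w2")
for p,z in [((291,222),.0865),((350,222),.0865),((351,269),.0865),((294,269),.0865),((289,143),.0865),((350,143),.0865),((320.5,45),.0175),((324,398),.0175),((229,28),.01),((541,24),.01),((257,404),.01)]:
    print(p,topl(ray(c,p,z,T)).round(4))
```

```text
(291, 222) [-0.0781  0.0416]
(350, 222) [-0.0347  0.0416]
(351, 269) [-0.033   0.0044]
(294, 269) [-0.0768  0.0044]
(289, 143) [-0.0781  0.0978]
(350, 143) [-0.0359  0.0978]
(320.5, 45) [-0.0566  0.1722]
(324, 398) [-0.0533 -0.1754]
(229, 28) [-0.1317  0.1862]
(541, 24) [0.1239 0.1892]
(257, 404) [-0.1291 -0.1901]
```

Run:
```python
from h import *
d=plate(); th=.083; np.savez("plate.npz",R=Ro.from_euler("z",th).as_matrix()[:2,:2],t=d[1],th=th)
g=np.degrees(th); 
manip.goto(pw(-.0555,.0225,.12),[180,0,90+g])
print(manip.move_straight(pw(-.0555,.0225,.067),velocity=.1,contact_N=10))
manip.grip(0,20); s=manip.get_state(); print(s["time"],s["finger_gap"],s["grasp_force"],np.round(s["contact_force"],1))
hit=manip.move_straight(pw(-.0555,.088,.067),velocity=.04,contact_N=8)
s=manip.get_state(); print(hit,s["time"],topl(s["eef_pos"]),s["eef_pos"][2],np.round(s["contact_force"],1),s["finger_gap"])
wrist("w3")
```

```text
False
7.8917 0.5158574257244742 23.967860341072083 [-0.6  0.2  6.3]
True 9.1833 [-0.05529642  0.07903371] 0.0675050973315712 [-0.8 -1.6  5.6] 0.5227095942328924
```

View pics/w3.png

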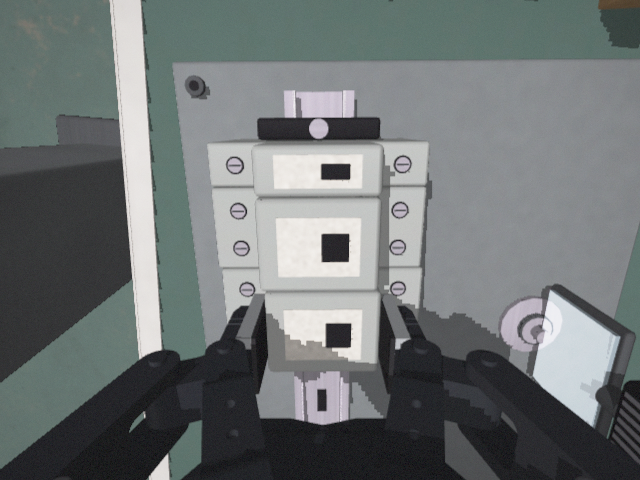

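The module now touches the row, with a thin seam at row 290. I'll press once more to make sure, release, and go to the thumb-piece.

Run:
```python
from h import *
th=np.degrees(plate()[2])
s=manip.get_state(); p=topl(s["eef_pos"])
hit=manip.move_straight(pw(p[0],p[1]+.008,s["eef_pos"][2]),velocity=.02,contact_N=12)
s=manip.get_state(); print(hit,topl(s["eef_pos"]),np.round(s["contact_force"],1))
manip.grip(1.0); manip.hold(.3)
manip.move_straight(pw(p[0],topl(s["eef_pos"])[1],.16),velocity=.2)
manip.goto(pw(.035,.055,.21),[180,0,90+th])
wrist("w4"); s=manip.get_state(); print(s["time"],np.round(s["qpos"],1))
```

```text
True [-0.05531142  0.0790003 ] [-0.9 -1.2  5. ]
11.4417 [  2.8  23.5 -25.9  98.   11.4  61.3 -21.9]
```

View pics/w4.png

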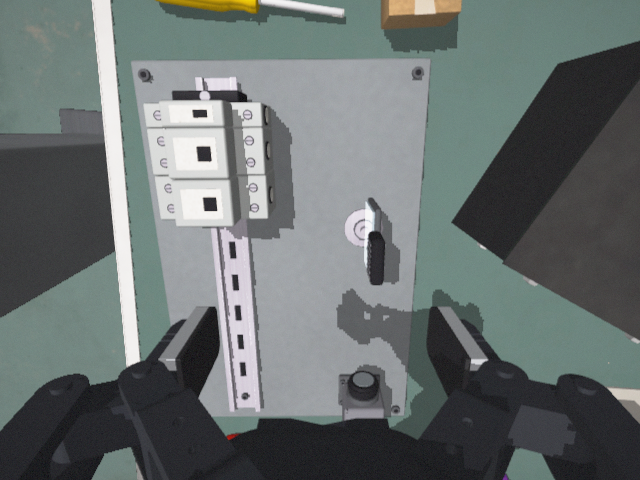

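The loose module is flush with the row, with no rail visible between them. The thumb-piece's top spans about (368,233) to (384,284), and the black box's nearest corner is at (453,222).

Run:
```python
from h import *
c,T=load("w4")
im=cv2.imread("pics/w4.png"); m=(im.max(2)<70).astype(np.uint8); m[:,:355]=0;m[:,395:]=0;m[:225]=0;m[290:]=0
cs=cv2.findContours(m,0,2)[0]; r=max(cs,key=cv2.contourArea); print(cv2.boundingRect(r),cv2.minAreaRect(r))
for n,p,z in [("thumb",(376,258),.111),("axis",(373,208),.075),("axisTL",(378,285),.111),("t",(376,233),.111),("boxlo",(453,222),0.0),("box",(453,222),.11),("row",(177,178),.0865),("modend",(177,225),.0865)]: print(n,topl(ray(c,p,z,T)).round(4))
for a in (0,.3,.58): print(np.round(manip.inverse_kinematics(pw(.075,.04,.083),[180,0,90+np.degrees(plate()[2]+a)]),1))
cv2.imwrite("pics/w4c.png",cv2.resize(im[180:310,320:450],None,fx=4,fy=4,interpolation=cv2.INTER_CUBIC))
```

```text
(369, 231, 16, 54) ((376.4999694824219, 257.5), (14.999998092651367, 52.99999237060547), 0.0)
thumb [0.0723 0.044 ]
axis [0.0738 0.0725]
axisTL [0.0747 0.0231]
t [0.0715 0.0624]
boxlo [0.1654 0.0422]
box [0.1246 0.0701]
row [-0.0723  0.0974]
modend [-0.0766  0.0618]
[  1.6  34.3 -22.8 100.   16.8  49.1 -23.9]
[  3.8  34.9 -26.1  99.8  19.2  49.8  -8.8]
[  5.8  35.6 -29.1  99.6  21.5  50.5   5.3]
```

View pics/w4c.png

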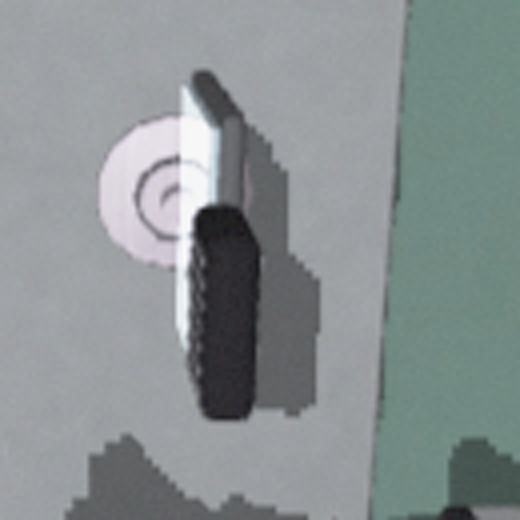

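Run:
```python
from h import *
a=load("w1");b=load("w4")
for z in (.05,.07,.08,.09,.1,.11,.12,.14): print(z,topl(ray(a[0],(180,233),z,a[1])).round(3),topl(ray(b[0],(453,222),z,b[1])).round(3))
```

```text
0.05 [0.144 0.033] [0.147 0.055]
0.07 [0.135 0.028] [0.139 0.06 ]
0.08 [0.131 0.026] [0.136 0.062]
0.09 [0.126 0.023] [0.132 0.065]
0.1 [0.122 0.021] [0.128 0.068]
0.11 [0.118 0.018] [0.125 0.07 ]
0.12 [0.113 0.015] [0.121 0.073]
0.14 [0.104 0.01 ] [0.113 0.078]
```

The box's corner triangulates to bench level at plate x = 165 mm, so the gripper will clear it. Next I grip the thumb-piece and turn it.

Run:
```python
from h import *
th=np.degrees(plate()[2]); x,y=.0745,.041
manip.grip(.5)
manip.goto(pw(x,y,.15),[180,0,90+th])
print(manip.move_straight(pw(x,y,.083),velocity=.1,contact_N=10))
manip.grip(0,30); s=manip.get_state(); print(s["time"],s["finger_gap"],s["grasp_force"],np.round(s["contact_force"],1))
for a in (.2,.4,.57):
    manip.move_straight(pw(x,y,.083),[180,0,90+th+np.degrees(a)],velocity=.05)
    s=manip.get_state(); print(s["time"],s["finger_gap"],s["grasp_force"],np.round(s["contact_force"],1),np.round(s["ft_torque"],2),np.round(s["tcp_rot"],1))
wrist("w5"); c=manip.capture("side")["color"]; cv2.imwrite("pics/s5.png",cv2.resize(c[190:340,220:360,::-1],None,fx=4,fy=4))
```

```text
False
13.5583 0.11672353735112316 29.234386682510376 [-5.4 -0.4  6.3]
13.9083 0.1169597423368824 29.840354919433594 [-6.2 -0.1  7.8] [-0.05  0.78 -0.01] [-180.    -0.   106.2]
14.2583 0.1170940153383201 30.230530500411987 [-6.3 -1.   8.6] [ 0.01  0.98 -0.1 ] [-179.9   -0.   117.7]
14.575 0.11682846661713361 30.47322928905487 [-7.7 -2.3  8.9] [-0.01  1.2  -0.03] [-179.9   -0.   127.5]
```

View pics/w5.png

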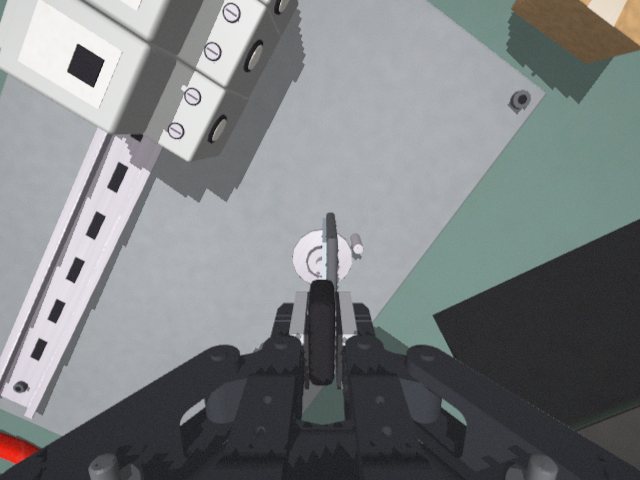

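The fingers hold the thumb-piece and the mirror is in line with the tool, turned about 0.57 rad. The module still sits flush with the row.

Run:
```python
from h import *
manip.hold(.5); s=manip.get_state(); print(s["time"],s["grasp_force"],np.radians(s["tcp_rot"][2]-90)-plate()[2]); print(manip.job_done())
```

```text
15.175 30.48209309577942 0.5699929586986315
the job is handed in; nothing more can be done
None
```

I slid the loose module flush against the row and handed the job in at 15.2 s with the mirror held at about 0.57 rad (gripper angle) and 30 N on the thumb-piece; no verdict was returned.

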